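# Turn a small leaded panel over on its sloping stand and latch the keeper

## Task

The small leaded glass panel on the sloping stand has been soldered on the face you see; turn it over so that its bare face looks out, standing square in the ledge and centred against the back rest as before. Handle the glass gently: do not drop or ram it on the stand. Then press the keeper's black wing grip down, swing its finger across the front of the panel as far as it goes and let it spring up, and leave the other things on the bench where they are.

Things in the scene. Friction and masses are not known exactly. Their poses are not given: they have to be found in the camera images.
- stand: fixed wooden stand; origin on the bench under the base board (160 x 262 x 18 mm: x -75 to +85, y -161 to +101 mm). Own -x = front (the way the panel's face looks), z up, +y along the ledge. The back rest leans back 32 deg from vertical: up the slope = (0.530, 0, 0.848), out of its front = (-0.848, 0, 0.530) in the stand frame. A steel keeper post stands on the base at x -11, y -128 mm
- ledge (a point): middle of the ledge, where its floor meets the plane of the back rest: (-20, 0, 30) mm in the stand frame. The floor is square to the back rest, y from -98 to +98 mm; its front lip stands 10.5 mm above the floor, 18 mm clear in front of the back rest. The back rest (two struts 24 mm wide at y = -70 and +70 mm) reaches 108 mm up the slope, bent back from 85 mm on
- seat (a point): where the panel's centre belongs, soldered or bare face out: (13.7, 0, 91.5) mm in the stand frame, 70 mm up the slope from the ledge and 4 mm out of the back rest. 20 mm off along the ledge is still good, 6 mm otherwise. The panel's top edge is then 151 mm above the bench and its top 32 mm stand free of the back rest
- panel: leaded glass panel, 180 x 140 x 8 mm, 0.3 to 0.5 kg, nine panes in lead cames, plain grey metal edging 8 mm thick and 9 mm wide (grip it by this). Origin: its centre; own x = up the slope at the start (140 mm), own y = the 180 mm side, own z = out of the soldered face: it points up and forward at the start (58 deg from vertical), back and down once turned over (122 deg)
- soldered_face (a point): point on the panel's soldered face, 4 mm from its centre along own z. This face has silvery round solder beads, 9 mm across, on every came joint and at the corners; the other face is bare
- wing (a point): middle of the keeper's black wing grip, on the keeper's axis, 113 mm above the bench when up. The bar is 40 mm long, 12 mm thick (grip it across this), 20 mm high; below it a stem 11 mm thick and 18 mm high, then a round cap 31 mm across. The bar is parallel to the keeper's finger
- finger_tip (a point): end of the keeper's steel finger, 62 mm from the keeper's axis and 83 mm above the bench when up; the finger is 12 mm wide, 8 mm thick
- keeper (a joint): turn of the keeper about its vertical axis, rad. 0 = open (finger towards the front, 167.3 deg counter-clockwise from the stand's +x seen from above); grows clockwise from above to 1.35 = shut (finger along the stand's +y, 5 mm in front of the panel). A pin and lug stop it turning unless pressed 6 to 7 mm down; on the way it stays down; it springs up only within 0.1 rad of either end
- keeper_press (a joint): how far the keeper is pressed down, m: 0 = up, 0.007 = down on its stop. Its spring takes 4 N at the start and 7.5 N at the stop; it turns with little friction (under 0.1 N m)
- flux_bottle: bystander: white bottle with red cap, 54 mm across, 108 mm high; origin at the centre of its foot
- solder_spool: bystander: reel of solder lying flat, 67 x 86 x 41 mm; origin at the middle of its underside
- acid_brush: bystander: small flat brush, 15 x 147 x 9 mm, lying; origin at the middle of its underside

How it is judged:
By the outcome, as a careful person would: the job done as asked, in the order asked, and still so for the second after the job is handed in, with the robot touching nothing.
It also fails if it takes over 59 s, if anything falls off the work surface, if the arm or the gripper's body presses on something with over 40 N, if the wrist force passes 120 N, or if a joint passes its speed limit or range.

## Robot

A 6-joint arm with a two-finger parallel gripper is mounted at the origin on a cart in front of the work surface, level with it; the furniture and walls round the work are solid. World frame = base frame: x ahead of the robot, y to its left, z up, the work surface at z = 0. Lengths are in m, angles in rad, forces in N, time in s.
With the tool pointing down it reaches from about 0.375 to 0.925 m from the base axis. Payload 5.7 kg.
Tool frame: the origin (TCP) lies midway between the tips of the shut fingers; the grasp point (between the pads) lies 19 mm behind it; z points along the fingers, y is the line along which they close (so a half turn about z gives the same grasp; the last joint's range is limited). The gripper opens to 85 mm and grips with 20 to 120 N. Pads are 22 mm wide; open, the fingers measure 114 mm over their backs; the gripper's body (76 mm by 85 mm) begins 54 mm behind the grasp point. The pads swing forward as they close: fully open they stand 13 mm farther back than shut.
Start: joints at [1.048, 0.359, 1.51, -0, 1.272, -0.115], TCP at [0.238, 0.551, 0.231] pointing down, gripper open.
Joint ranges: [-2.97, 2.97], [-1.01, 2.36], [0.21, 2.38], [-0.96, 4.11], [0.2, 2.71], [-2.98, 2.98]. Speed limits (rad/s): [2.39, 2.39, 3.14, 3.14, 3.14, 3.14].

## Interface

Orientations are given as a 3x3 rotation matrix whose columns are the frame's x, y, z axes.
In Python, from cell import arm gives the robot as it stands. The module is installed in compiled form; this text tells all that it offers.
- The arm moves only by the tool send_rows, never from a script. Its argument "rows" is a list of rows, each a list of 3 entries, a list of its own where there are three numbers: the shift along the tool's x, y, z in units of 25 mm (1.0 is 25 mm), then the turn, a rotation vector about the tool's x, y, z in units of 10 degrees (1.0 is 10 degrees), then the finger opening in mm, from 0 to 85.4. In form: [[[tx, ty, tz], [ax, ay, az], hand], ...]. A call has 1 to 12 rows; each row shifts and turns the commanded pose from where the row before left it, along the tool's axes as they then stand; what a row does not reach is not made up. A row lasts 1/8 s, in which the tool goes at most 62.5 mm and 10.7 degrees, less where a joint would pass 70% of its speed; a pose out of reach is approached as far as the arm can. A call is refused whole if a number of a shift passes 1 or a number of a turn 1, either way. A call with a gripper value outside its range is refused whole. The fingers move at their own pace and stop on an object; "newtons" is the grip in N (left out, the last holds). Time passes only in rows, so rows that do not move let the fingers close. It gives the time, the measured TCP pose, the force, the opening and the grip force at its end, in the units of the state.
- arm.get_state(): the state, without advancing time (a new reading comes with each control period).
- arm.camera(name): name is "side" or "top"; returns the picture (420x560x3 uint8, red, green, blue); there is no depth.
- arm.get_calibration(name): a dict with "fx", "fy", "cx", "cy" (pixels), "R" (3x3) and "t" (3): a world point X has camera coordinates R X + t. Camera axes: x right, y down, z forward; pixel columns grow to the right and rows downward; lengths in m; the calibration is good to about 2 mm. A picture is of the moment at which its call begins. get_calibration takes no time and is no camera call.
- arm.sign_off(): hands the job in; it is judged then, once.
The state is a dict: "time": time; "joint_pos": joint angles; "dq": joint speeds; "joint_efforts": joint torques, N m; "position": TCP position; "eef_rot": TCP orientation; "force": force on the tool from outside, world axes, zero at the start; "wrist_torque": the same for the moment, N m; "opening": opening from 0.0 (shut) to 1.0 (fully open); "finger_force": force on a finger pad.
Only numpy, scipy, OpenCV 4.12 (cv2) and the standard library are available. Lean on these libraries where they do the work, as an engineer would, in place of code of your own. Each camera call takes 0.05 s, during which the arm holds its last target. There are 200 camera calls.

## Working session

There is one attempt and no reset: what is moved stays moved. The work goes in short steps, Python scripts to look and compute and a tool call to move; the robot and the scene stay as the last step left them, time stands still between calls to the robot, and variables do not carry over. Pictures are saved under pics/ and viewed, at most 10 in all, crops included, and the job is handed in when it is done.

Besides the shell and the picture viewer there is one more tool, called after "Call:" as a command line: name --argument value ..., lists and objects as JSON in quotes. send_rows: Moves the arm, as the interface text tells. Its arguments: {"type":"object","properties":{"rows":{"type":"array"},"newtons":{"type":"number"}},"required":["rows"]}

```bash
mkdir -p pics
python3 - <<'E'
from cell import arm
import cv2,numpy as np
for n in("side","top"):
    im=arm.camera(n); cv2.imwrite(f"pics/{n}0.png",im[:,:,::-1])
    c=arm.get_calibration(n); print(n,{k:np.round(v,4).tolist() for k,v in c.items()}, "pos",np.round(-np.array(c['R']).T@c['t'],3))
s=arm.get_state(); print({k:np.round(v,3).tolist() for k,v in s.items()})
E
```

```text
side {'fx': 424.6852, 'fy': 424.6852, 'cx': 277.2579, 'cy': 207.9579, 'R': [[0.9588, -0.2838, -0.013], [-0.1686, -0.5315, -0.8301], [0.2287, 0.7981, -0.5574]], 't': [-0.5916, 0.0763, 0.8994]} pos [ 0.374 -0.845  0.557]
top {'fx': 453.4373, 'fy': 453.4373, 'cx': 277.8814, 'cy': 197.8215, 'R': [[0.0184, -0.9998, 0.0126], [-0.994, -0.0197, -0.1079], [0.1082, -0.0105, -0.9941]], 't': [-0.1858, 0.5698, 1.111]} pos [ 0.45  -0.163  1.168]
{'time': 0.1, 'joint_pos': [1.048, 0.359, 1.511, -0.0, 1.272, -0.115], 'dq': [-0.001, -0.001, -0.001, 0.001, 0.0, -0.001], 'joint_efforts': [-0.0, -52.865, -27.935, -0.0, 0.005, -0.0], 'position': [0.238, 0.55, 0.231], 'eef_rot': [[-0.918, 0.397, -0.001], [0.397, 0.918, -0.001], [0.0, -0.002, -1.0]], 'force': [0.066, 0.26, -0.359], 'wrist_torque': [-0.001, -0.011, 0.0], 'finger_force': 0.0, 'opening': 0.999}
```

View pics/side0.png

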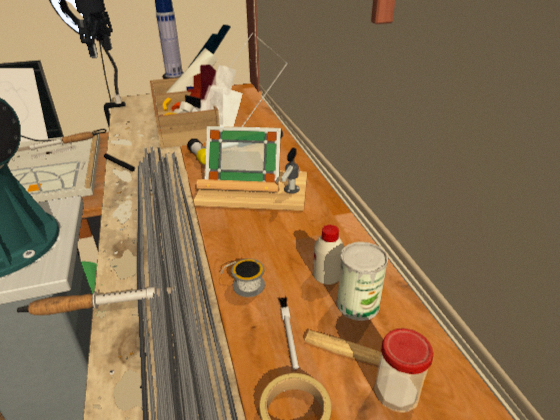

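View pics/top0.png

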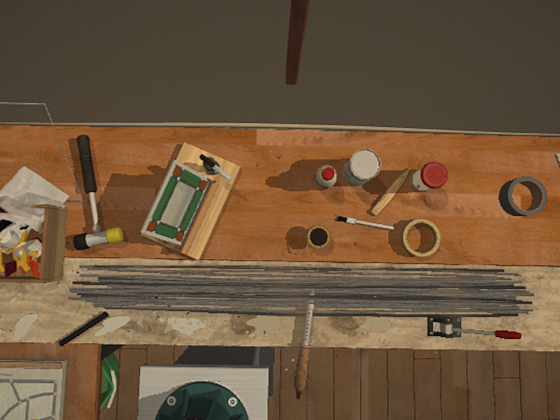

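Side: stand with panel at (240,160), keeper at (290,170). Top: panel at (180,203), keeper wing at (208,160), with a hammer on the left at (95,190). Next I'll zoom in on both.

Run:
```python
import cv2,numpy as np
a=cv2.imread("pics/top0.png")[130:270,130:250]; b=cv2.imread("pics/side0.png")[110:220,180:320]
a=cv2.resize(a,None,fx=4,fy=4,interpolation=cv2.INTER_CUBIC); cv2.imwrite("pics/ta.png",a)
b=cv2.resize(b,None,fx=5,fy=5,interpolation=cv2.INTER_CUBIC); cv2.imwrite("pics/sb.png",b)
```

```text
(no output)
```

View pics/ta.png

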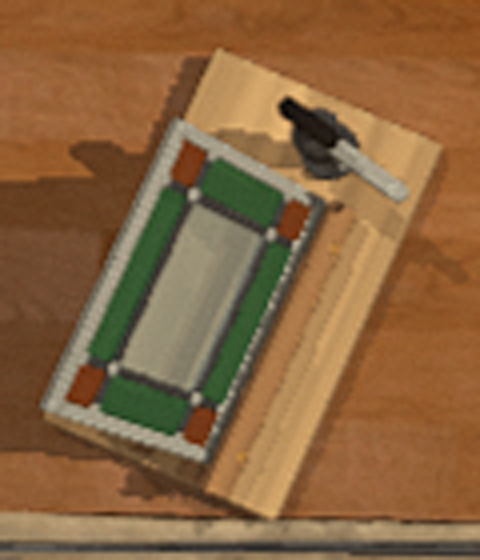

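View pics/sb.png

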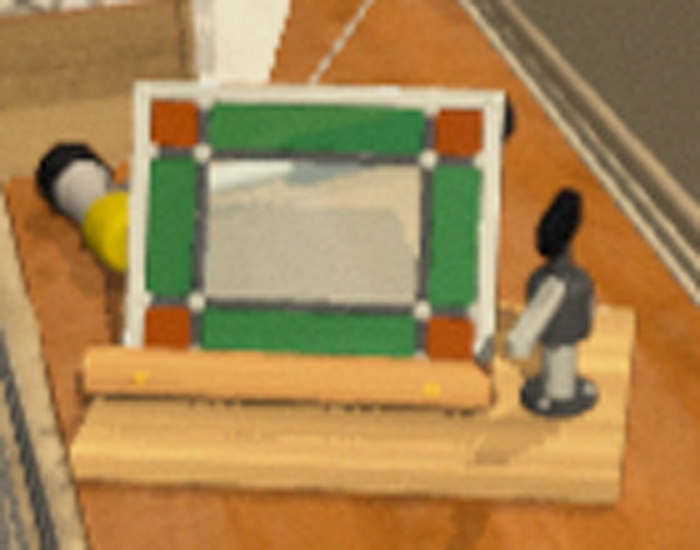

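Top crop: board corners at (220,50), (440,148), (275,517), panel top corners at (182,120) and (42,410), finger tip at (402,192). Side crop: panel top corners at (137,83) and (505,92), board front top corners at (78,449) and (620,470). I'll solve the stand pose from these points.

```bash
cat > h.py <<'E'
import numpy as np
from cell import arm
from scipy.optimize import least_squares
from scipy.spatial.transform import Rotation as Ro
C={n:arm.get_calibration(n) for n in("side","top")}
def proj(n,X):
    c=C[n]; p=np.array(c['R'])@X+np.array(c['t']); return np.array([c['fx']*p[0]/p[2]+c['cx'],c['fy']*p[1]/p[2]+c['cy']])
def SP(y,u,o): # slope coords -> stand
    return np.array([-.02,0,.03])+np.array([0,y,0])+u*np.array([.530,0,.848])+o*np.array([-.848,0,.530])
def T(p,X): return Ro.from_euler('z',p[2]).apply(X)+[p[0],p[1],0]
E
python3 - <<'E'
from h import *
A=np.array
obs=[("top",(220,50),A([.085,-.161,.018])),("top",(440,148),A([-.075,-.161,.018])),("top",(275,517),A([-.075,.101,.018])),
("top",(182,120),SP(-.09,.14,.002)),("top",(42,410),SP(.09,.14,.002)),("top",(402,192),A([-.011+.062*np.cos(np.radians(167.3)),-.128+.062*np.sin(np.radians(167.3)),.085])),
("side",(78,449),A([-.075,.101,.018])),("side",(620,470),A([-.075,-.161,.018])),("side",(137,83),SP(.09,.14,.006)),("side",(505,92),SP(-.09,.14,.006)),("side",(633,308),A([.085,-.161,.018])),("side",(560,222),A([-.011,-.128,.113]))]
def px(n,q): return A(q)/4+130-.4 if n=="top" else A(q)/5+[180,110]-.4
f=lambda p:np.concatenate([proj(n,T(p,X))-px(n,q) for n,q,X in obs])
r=least_squares(f,[.45,.05,-.5+1.0],loss='soft_l1')
print(r.x,np.degrees(r.x[2])); print(f(r.x).reshape(-1,2).round(1))
for n,X in dict(wing=[-.011,-.128,.113],seat=[.0137,0,.0915],ledge=[-.02,0,.03]).items(): print(n,T(r.x,A(X)).round(4))
E
```

```text
[0.53865066 0.05169838 1.17150403] 67.12223683461552
[[ 0.4 -2.1]
 [ 1.9 -1.6]
 [-0.1  0.1]
 [-1.5  0.5]
 [-1.2  0.5]
 [ 0.2 -0.8]
 [-2.2 -0.1]
 [ 0.5  1.3]
 [-2.3 -0.8]
 [-2.  -0.2]
 [ 1.5  0. ]
 [ 0.7  0.6]]
wing [ 0.6523 -0.0082  0.113 ]
seat [0.544  0.0643 0.0915]
ledge [0.5309 0.0333 0.03  ]
```

```bash
cat >> h.py <<'E'
P=[.5387,.0517,1.1715]
Rz=Ro.from_euler('z',P[2]).as_matrix()
up=Rz@[.53,0,.848]; out=Rz@[-.848,0,.53]; along=Rz@[0,1,0]
def tilt(flip=1): # tool x,y,z : z down the slope, tool x along stand +y (flip=1) or -y
    z=-up; x=along*flip; return np.c_[x,np.cross(z,x),z]
def tcp(y,u,o): return T(P,SP(y,u,o))
def need(p,R):
    s=arm.get_state(); R0=np.array(s['eef_rot']); p0=np.array(s['position'])
    d=R0.T@(p-p0)/.025; w=np.degrees(Ro.from_matrix(R0.T@R).as_rotvec())/10
    print("t",round(s['time'],2),"pos",p0.round(4).tolist(),"d",d.round(2).tolist(),"w",w.round(2).tolist(),"q",np.round(s['joint_pos'],2).tolist(),"F",np.round(s['force'],1).tolist(),'op',round(s['opening'],3),'ff',round(s['finger_force'],1))
def slope(p): # world -> y,u,o
    q=Rz.T@(np.array(p)-[P[0],P[1],0])-[-.02,0,.03]; return np.round([q[1]*1e3,1e3*(q@[.53,0,.848]),1e3*(q@[-.848,0,.53])],1)
E
python3 - <<'E'
from h import *
p=tcp(-.003,.190,.004); print(p); need(p,tilt()); print(slope(arm.get_state()['position']))
E
```

```text
[0.57151904 0.12176024 0.19324   ]
t 0.1 pos [0.2377, 0.5503, 0.2305] d [-19.06, -10.44, 1.51] w [3.19, -0.01, -0.05] q [1.05, 0.36, 1.51, -0.0, 1.27, -0.12] F [0.1, 0.3, -0.4] op 0.999 ff 0.0
[ 471.2  362.1 -200.9]
```

Call:
send_rows --rows '[[[-0.5, -0.3, -0.1], [0, 0, 0], 45], [[-0.9, -0.5, -0.2], [0, 0, 0], 45], [[-0.9, -0.5, -0.2], [0, 0, 0], 45], [[-0.9, -0.5, 0], [0, 0, 0], 45], [[-0.9, -0.5, 0], [0, 0, 0], 45], [[-0.9, -0.5, 0], [0, 0, 0], 45], [[-0.9, -0.5, 0], [0, 0, 0], 45], [[-0.9, -0.5, 0], [0, 0, 0], 45], [[-0.9, -0.5, 0], [0, 0, 0], 45], [[-0.9, -0.5, 0], [0, 0, 0], 45], [[-0.9, -0.5, 0], [0, 0, 0], 45], [[-0.9, -0.5, 0], [0, 0, 0], 45]]'

```text
time: 1.6
position: [0.4196, 0.3129, 0.2439]
eef_rot: [[-0.918, 0.397, -0.0], [0.397, 0.918, -0.001], [-0.0, -0.0, -1.0]]
force: [0.3, -0.2, -0.2]
opening: 0.527
finger_force: 0.0
```

Call:
send_rows --rows '[[[-0.9, -0.5, 0], [0, 0, 0], 45], [[-0.9, -0.5, 0], [0, 0, 0], 45], [[-0.9, -0.5, 0], [0, 0, 0], 45], [[-0.9, -0.5, 0], [0, 0, 0], 45], [[-0.9, -0.5, 0], [0, 0, 0], 45], [[0, 0, 0], [0.8, 0, 0], 45], [[0, 0, 0], [0.8, 0, 0], 45], [[0, 0, 0], [0.8, 0, 0], 45], [[0, 0, 0], [0.8, 0, 0], 45], [[0, 0, 0], [0, 0, 0], 45]]'

```text
time: 2.85
position: [0.4975, 0.2132, 0.2416]
eef_rot: [[-0.919, 0.333, -0.212], [0.395, 0.778, -0.488], [0.003, -0.532, -0.847]]
force: [-0.0, 0.2, 0.2]
opening: 0.531
finger_force: 0.0
```

Run:
```python
from h import *
p=tcp(-.003,.190,.004); need(p,tilt()); print(slope(arm.get_state()['position']))
```

```text
t 2.85 pos [0.4975, 0.2132, 0.2416] d [-4.17, -0.83, 2.79] w [-0.01, -0.03, -0.02] q [0.5, 0.54, 1.33, -0.34, 1.73, -0.64] F [-0.0, 0.2, 0.2] op 0.531 ff 0.0
[100.7 260.4 -17.4]
```

Call:
send_rows --rows '[[[-0.8, -0.2, 0], [0, 0, 0], 45], [[-0.8, -0.2, 0], [0, 0, 0], 45], [[-0.8, -0.2, 0], [0, 0, 0], 45], [[-0.9, -0.2, 0.4], [0, 0, 0], 45], [[-0.87, -0.03, 0.6], [0, 0, 0], 45], [[0, 0, 0.8], [0, 0, 0], 45], [[0, 0, 0.8], [0, 0, 0], 45], [[0, 0, 0], [0, 0, 0], 45], [[0, 0, 0], [0, 0, 0], 45]]'

```text
time: 3.98
position: [0.5732, 0.1233, 0.1997]
eef_rot: [[-0.918, 0.336, -0.21], [0.397, 0.778, -0.486], [-0.0, -0.53, -0.848]]
force: [0.1, 0.1, -0.2]
opening: 0.527
finger_force: 0.0
```

Run:
```python
from h import *
import cv2
p=tcp(-.003,.190,.004); need(p,tilt()); s=arm.get_state();print(slope(s['position']))
a=arm.camera("top")[130:270,130:250,::-1]; b=arm.camera("side")[80:220,190:320,::-1]
im=np.hstack([cv2.resize(a,(360,420),interpolation=2),cv2.resize(b,(390,420),interpolation=2)]); cv2.imwrite("pics/p1.png",im)
print("tcp px",(proj("top",s['position'])-130)*3,(proj("side",s['position'])-[190,80])*3+[360,0])
```

```text
t 3.98 pos [0.5732, 0.1233, 0.1997] d [0.04, 0.07, 0.26] w [0.0, -0.03, -0.04] q [0.34, 0.6, 1.32, -0.4, 1.62, -0.76] F [0.1, 0.1, -0.2] op 0.527 ff 0.0
[ -3.9 196.5   5.7]
tcp px [ 29.96902538 170.12490791] [522.11915436  68.84969473]
```

View pics/p1.png

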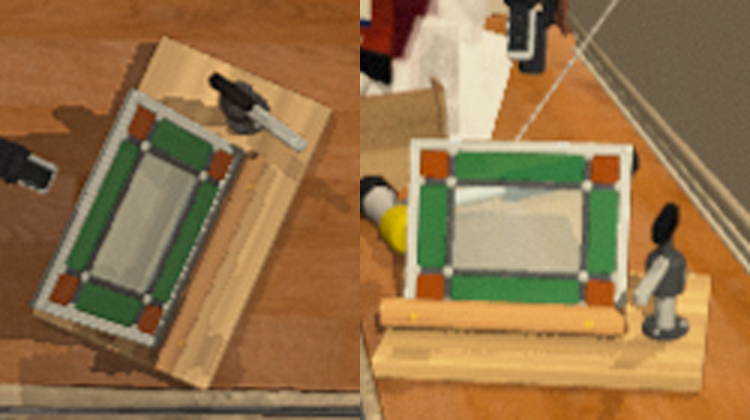

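Top: open fingers at (35,175), beyond the panel's top edge centre at (85,200). Side: fingers at (525,40), above the top edge at (520,143). Alignment is good, so I'm descending and closing gently.

Call:
send_rows --rows '[[[0.04, 0.07, 0.5], [0, -0.03, -0.04], 45], [[0, 0, 0.6], [0, 0, 0], 40], [[0, 0, 0.5], [0, 0, 0], 40], [[0, 0, 0.5], [0, 0, 0], 40], [[0, 0, 0.5], [0, 0, 0], 40], [[0, 0, 0.4], [0, 0, 0], 40], [[0, 0, 0.2], [0, 0, 0], 40], [[0, 0, 0], [0, 0, 0], 25], [[0, 0, 0], [0, 0, 0], 18], [[0, 0, 0], [0, 0, 0], 18], [[0, 0, 0], [0, 0, 0], 18]]' --newtons 20

```text
time: 5.45
position: [0.556, 0.0863, 0.1311]
eef_rot: [[-0.921, 0.33, -0.205], [0.388, 0.781, -0.488], [-0.001, -0.53, -0.848]]
force: [0.6, -0.3, -0.3]
opening: 0.208
finger_force: 0.0
```

Run:
```python
from h import *
p=tcp(-.003,.1155,.004); need(p,tilt()); s=arm.get_state();print(slope(s['position']))
```

```text
t 5.45 pos [0.556, 0.0863, 0.1311] d [-0.02, -0.01, 0.05] w [0.0, 0.01, -0.0] q [0.3, 0.63, 1.45, -0.42, 1.45, -0.73] F [0.6, -0.3, -0.3] op 0.208 ff 0.0
[ -2.5 116.8   3.8]
```

No contact at 18 mm, so the estimate is good to ±5 mm. I'll close in steps to see which side touches first.

Call:
send_rows --rows '[[[0, 0, 0.05], [0, 0, 0], 14], [[0, 0, 0], [0, 0, 0], 12], [[0, 0, 0], [0, 0, 0], 12], [[0, 0, 0], [0, 0, 0], 12]]'

```text
time: 5.95
position: [0.5556, 0.0855, 0.1298]
eef_rot: [[-0.921, 0.33, -0.205], [0.389, 0.781, -0.489], [-0.001, -0.53, -0.848]]
force: [-0.6, -0.1, -0.2]
opening: 0.138
finger_force: 0.0
```

Call:
send_rows --rows '[[[0, 0, 0], [0, 0, 0], 9.5], [[0, 0, 0], [0, 0, 0], 9.5]]'

```text
time: 6.2
position: [0.5556, 0.0855, 0.1299]
eef_rot: [[-0.921, 0.33, -0.205], [0.389, 0.781, -0.489], [-0.001, -0.53, -0.848]]
force: [-0.0, -0.4, 0.5]
opening: 0.112
finger_force: 0.0
```

Run:
```python
from h import *
need(tcp(-.003,.1155,.004),tilt())
s=arm.get_state();print("force tool", (np.array(s['eef_rot']).T@s['force']).round(2))
```

```text
t 6.2 pos [0.5556, 0.0855, 0.1299] d [-0.02, -0.0, -0.01] w [0.0, 0.0, -0.0] q [0.3, 0.63, 1.46, -0.42, 1.44, -0.73] F [-0.0, -0.4, 0.5] op 0.112 ff 0.0
force tool [-0.15 -0.56 -0.2 ]
```

Call:
send_rows --rows '[[[0, 0, 0], [0, 0, 0], 0], [[0, 0, 0], [0, 0, 0], 0], [[0, 0, 0], [0, 0, 0], 0], [[0, -0.05, -0.1], [0, 0, 0], 0], [[0, -0.1, -0.3], [0, 0, 0], 0], [[0, 0, -0.5], [0, 0, 0], 0], [[0, 0, -0.6], [0, 0, 0], 0], [[0, 0, -0.6], [0, 0, 0], 0], [[0, 0, -0.6], [0, 0, 0], 0], [[0, 0, -0.6], [0, 0, 0], 0], [[0, 0, -0.6], [0, 0, 0], 0], [[0, 0, 0], [0, 0, 0], 0]]' --newtons 70

```text
time: 7.7
position: [0.5754, 0.1311, 0.2157]
eef_rot: [[-0.922, 0.331, -0.203], [0.388, 0.782, -0.488], [-0.003, -0.529, -0.849]]
force: [0.8, 1.2, -3.0]
opening: 0.078
finger_force: 68.7
```

Run:
```python
from h import *
need(tcp(-.003,.1155,.004),tilt())
s=arm.get_state();print(slope(s['position']))
```

```text
t 7.7 pos [0.5754, 0.1311, 0.2157] d [0.01, 0.13, 3.95] w [0.01, 0.02, -0.0] q [0.35, 0.59, 1.29, -0.4, 1.65, -0.77] F [0.8, 1.2, -3.0] op 0.078 ff 68.7
[ -2.9 214.3   7.3]
```

Call:
send_rows --rows '[[[0, 0, -0.5], [0, 0, 0], 0], [[0, 0, -0.7], [0, 0, 0], 0], [[0, 0, -0.7], [0, 0, 0], 0], [[0, 0, 0], [0, 0, 0.4], 0], [[0, 0, 0], [0, 0, 0.8], 0], [[0, 0, 0], [0, 0, 0.9], 0], [[0, 0, 0], [0, 0, 0.9], 0], [[0, 0, 0], [0, 0, 0.9], 0], [[0, 0, 0], [0, 0, 0.9], 0], [[0, 0, 0], [0, 0, 0.9], 0], [[0, 0, 0], [0, 0, 0.9], 0], [[0, 0, 0], [0, 0, 0.9], 0]]'

```text
time: 9.2
position: [0.5845, 0.154, 0.2557]
eef_rot: [[0.085, 0.975, -0.205], [0.854, -0.177, -0.488], [-0.512, -0.133, -0.848]]
force: [0.1, -0.2, -3.3]
opening: 0.08
finger_force: 68.6
```

Call:
send_rows --rows '[[[0, 0, 0], [0, 0, 0.9], 0], [[0, 0, 0], [0, 0, 0.9], 0], [[0, 0, 0], [0, 0, 0.9], 0], [[0, 0, 0], [0, 0, 0.9], 0], [[0, 0, 0], [0, 0, 0.9], 0], [[0, 0, 0], [0, 0, 0.9], 0], [[0, 0, 0], [0, 0, 0.9], 0], [[0, 0, 0], [0, 0, 0.9], 0], [[0, 0, 0], [0, 0, 0.9], 0], [[0, 0, 0], [0, 0, 0.9], 0], [[0, 0, 0], [0, 0, 0.5], 0], [[0, 0, 0], [0, 0, 0], 0]]'

```text
time: 10.7
position: [0.5845, 0.1539, 0.2555]
eef_rot: [[0.965, -0.164, -0.205], [-0.246, -0.837, -0.488], [-0.091, 0.522, -0.848]]
force: [1.1, 1.1, -2.9]
opening: 0.078
finger_force: 68.6
```

Run:
```python
from h import *
import cv2
need(tcp(-.003,.1355,.010),tilt(-1))
s=arm.get_state();print(slope(s['position']))
a=arm.camera("top")[130:270,120:250,::-1]; b=arm.camera("side")[60:220,180:320,::-1]
im=np.hstack([cv2.resize(a,(390,420),interpolation=2),cv2.resize(b,(368,420),interpolation=2)]); cv2.imwrite("pics/p2.png",im)
```

```text
t 10.7 pos [0.5845, 0.1539, 0.2555] d [-0.0, 0.1, 5.03] w [-0.0, -0.01, 1.0] q [0.38, 0.59, 1.2, -0.39, 1.75, 2.18] F [1.1, 1.1, -2.9] op 0.078 ff 68.6
[ -2.5 261.2   7.6]
```

View pics/p2.png

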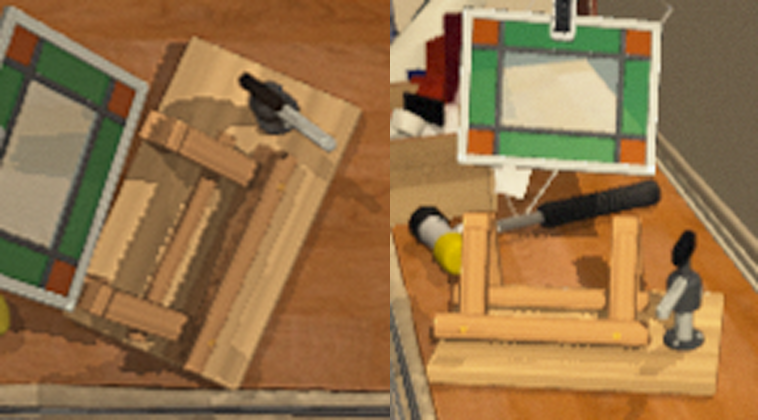

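Bare face is out now: side view shows no beads, panel at (560,90). About 10° of turn is left. I'll finish that, then check the panel corners against prediction before lowering.

Call:
send_rows --rows '[[[0, 0, 0.5], [0, 0, 0.5], 0], [[0, 0.06, 0.6], [0, 0, 0.5], 0], [[0, 0, 0.6], [0, 0, 0], 0], [[0, 0, 0.6], [0, 0, 0], 0], [[0, 0, 0], [0, 0, 0], 0], [[0, 0, 0], [0, 0, 0], 0]]'

```text
time: 11.55
position: [0.5723, 0.1243, 0.2071]
eef_rot: [[0.922, -0.33, -0.205], [-0.388, -0.782, -0.488], [0.001, 0.53, -0.848]]
force: [0.4, 0.7, -3.7]
opening: 0.082
finger_force: 68.6
```

Run:
```python
from h import *
import cv2
need(tcp(-.003,.1155,.009),tilt(-1))
s=arm.get_state();R=np.array(s['eef_rot']);p=np.array(s['position']);print(slope(p))
a=arm.camera("top")[:,:,::-1]; b=arm.camera("side")[:,:,::-1]
o=[]
for n,im,(x0,y0,w,h) in(("top",a,(110,130,130,140)),("side",b,(180,70,130,140))):
    k=3; c=cv2.resize(np.ascontiguousarray(im[y0:y0+h,x0:x0+w]),None,fx=k,fy=k,interpolation=2)
    for X in(-.09,.09):
        for Z in(-.024,.116):   # top / bottom edge along tool z from TCP
            for Y in(-.004,.004):
                q=((proj(n,p+R@[X-.0,Y,Z])+.5-[x0,y0])*k).astype(int); cv2.circle(c,tuple(int(v) for v in q),2,(0,0,255) if Y<0 else (255,0,0),-1)
    o.append(c)
cv2.imwrite("pics/p3.png",np.hstack(o))
```

```text
t 11.55 pos [0.5723, 0.1243, 0.2071] d [0.01, -0.0, 3.5] w [-0.0, -0.01, 0.0] q [0.34, 0.59, 1.31, -0.4, 1.63, 2.37] F [0.4, 0.7, -3.7] op 0.082 ff 68.6
[ -2.7 203.1   9.1]
```

View pics/p3.png

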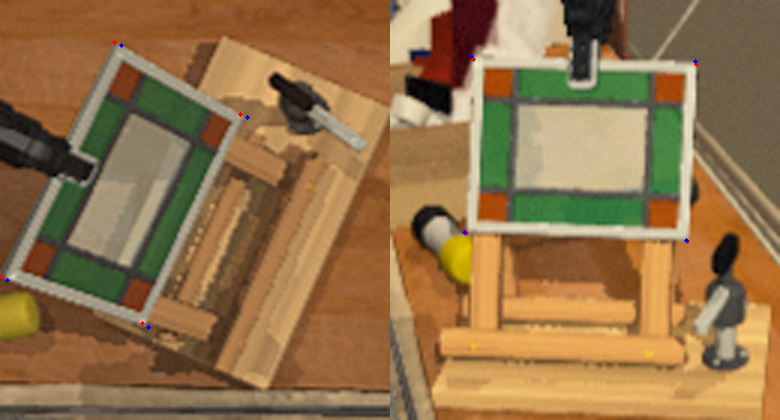

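Predicted corners match the panel within a pixel or two in both views, so it has not slipped in the grip. Lowering.

Call:
send_rows --rows '[[[0, 0, 0.4], [0, 0, 0], 0], [[0, 0, 0.5], [0, 0, 0], 0], [[0, 0, 0.5], [0, 0, 0], 0], [[0, 0, 0.5], [0, 0, 0], 0], [[0, 0, 0.5], [0, 0, 0], 0], [[0, 0, 0.4], [0, 0, 0], 0], [[0, 0, 0.3], [0, 0, 0], 0], [[0, 0, 0.1], [0, 0, 0], 0], [[0, 0, 0], [0, 0, 0], 0]]'

```text
time: 12.78
position: [0.5556, 0.0851, 0.139]
eef_rot: [[0.921, -0.33, -0.205], [-0.389, -0.781, -0.489], [0.001, 0.53, -0.848]]
force: [-0.4, 0.5, -3.4]
opening: 0.08
finger_force: 68.7
```

Call:
send_rows --rows '[[[0, 0, 0.06], [0, 0, 0], 0], [[0, 0, 0.06], [0, 0, 0], 0], [[0, 0, 0.04], [0, 0, 0], 0], [[0, 0, 0], [0, 0, 0], 0]]'

```text
time: 13.28
position: [0.5546, 0.083, 0.1355]
eef_rot: [[0.921, -0.33, -0.206], [-0.389, -0.781, -0.489], [0.001, 0.53, -0.848]]
force: [-0.1, 1.0, -3.7]
opening: 0.075
finger_force: 68.7
```

Run:
```python
from h import *
need(tcp(-.003,.1155,.004),tilt(-1))
s=arm.get_state();R=np.array(s['eef_rot']);print(slope(s['position']),R.T@s['force'])
```

```text
t 13.28 pos [0.5546, 0.083, 0.1355] d [0.02, -0.21, 0.13] w [0.0, -0.0, -0.0] q [0.3, 0.63, 1.46, -0.42, 1.45, 2.4] F [-0.1, 1.0, -3.7] op 0.075 ff 68.7
[ -2.5 118.7   9.2] [-0.5090748  -2.67630726  2.73582019]
```

Call:
send_rows --rows '[[[0, 0, 0.03], [0, 0, 0], 0], [[0, 0, 0.03], [0, 0, 0], 0], [[0, 0, 0.02], [0, 0, 0], 0], [[0, 0, 0], [0, 0, 0], 0]]'

```text
time: 13.78
position: [0.5543, 0.0821, 0.1339]
eef_rot: [[0.921, -0.33, -0.205], [-0.389, -0.781, -0.489], [0.001, 0.53, -0.848]]
force: [-0.5, -0.2, -3.4]
opening: 0.079
finger_force: 68.7
```

Call:
send_rows --rows '[[[0, 0, 0.03], [0, 0, 0], 0], [[0, 0, 0.02], [0, 0, 0], 0], [[0, 0, 0], [0, 0, 0], 0]]'

```text
time: 14.15
position: [0.5541, 0.0819, 0.1332]
eef_rot: [[0.921, -0.33, -0.205], [-0.389, -0.781, -0.488], [0.001, 0.53, -0.848]]
force: [-0.5, 4.3, 1.6]
opening: 0.077
finger_force: 69.5
```

Floor contact. Now moving back to the rest.

Call:
send_rows --rows '[[[0, -0.05, -0.02], [0, 0, 0], 0], [[0, -0.06, 0], [0, 0, 0], 0], [[0, -0.05, 0], [0, 0, 0], 0], [[0, 0, 0], [0, 0, 0], 0]]'

```text
time: 14.65
position: [0.5557, 0.0847, 0.1311]
eef_rot: [[0.922, -0.33, -0.205], [-0.388, -0.781, -0.489], [0.001, 0.53, -0.848]]
force: [0.4, -0.5, -1.2]
opening: 0.078
finger_force: 69.0
```

Call:
send_rows --rows '[[[0, -0.03, 0], [0, 0, 0], 0], [[0, -0.02, 0.01], [0, 0, 0], 0], [[0, 0, 0], [0, 0, 0], 0]]'

```text
time: 15.02
position: [0.5558, 0.0852, 0.1307]
eef_rot: [[0.921, -0.33, -0.205], [-0.388, -0.781, -0.49], [0.001, 0.531, -0.847]]
force: [0.0, -2.3, 3.1]
opening: 0.074
finger_force: 69.3
```

Run:
```python
from h import *
need(tcp(-.003,.1155,.004),tilt(-1))
s=arm.get_state();R=np.array(s['eef_rot']);print(slope(s['position']),R.T@s['force'])
```

```text
t 15.03 pos [0.5558, 0.0852, 0.1307] d [0.01, -0.02, 0.02] w [0.01, -0.01, -0.0] q [0.3, 0.63, 1.45, -0.42, 1.45, 2.41] F [0.0, -2.3, 3.1] op 0.074 ff 69.3
[ -2.7 115.9   4.6] [ 0.90913107  3.41747648 -1.48403693]
```

Call:
send_rows --rows '[[[0, 0, 0], [0, 0, 0], 12], [[0, 0, 0], [0, 0, 0], 16], [[0, 0, 0], [0, 0, 0], 35], [[0, 0, 0], [0, 0, 0], 35], [[0, 0, -0.4], [0, 0, 0], 35], [[0, 0, -0.7], [0, 0, 0], 35], [[0, 0, -0.8], [0, 0, 0], 35], [[0, 0, -0.9], [0, 0, 0], 35], [[0, 0, -0.9], [0, 0, 0], 35], [[0, 0, -0.5], [0, 0, 0], 35], [[0, 0, 0], [0, 0, 0], 35]]' --newtons 20

```text
time: 16.4
position: [0.5781, 0.1378, 0.2203]
eef_rot: [[0.922, -0.331, -0.203], [-0.388, -0.782, -0.488], [0.002, 0.529, -0.849]]
force: [-0.6, 0.7, -0.6]
opening: 0.409
finger_force: 0.0
```

Run:
```python
from h import *
import cv2
w=T(P,np.array([-.011,-.128,.113-.019])); th=P[2]+np.radians(167.3)-np.pi*1.5  # tool y yaw options
for off in(0,np.pi):
    y=np.array([np.cos(th+off),np.sin(th+off),0]); z=np.array([0,0,-1.]); R=np.c_[np.cross(y,z),y,z]
    print("yaw",np.degrees(th+off)); need(w+[0,0,.1],R)
a=arm.camera("top")[130:270,120:250,::-1]; b=arm.camera("side")[60:220,180:320,::-1]
im=np.hstack([cv2.resize(a,(390,420),interpolation=2),cv2.resize(b,(368,420),interpolation=2)]); cv2.imwrite("pics/p4.png",im)
print(w)
```

```text
yaw -35.57799430042403
t 16.4 pos [0.5781, 0.1378, 0.2203] d [5.0, 3.03, 3.14] w [2.7, 2.14, -7.52] q [0.36, 0.6, 1.27, -0.4, 1.67, 2.37] F [-0.6, 0.7, -0.6] op 0.409 ff 0.0
yaw 144.42200569957598
t 16.4 pos [0.5781, 0.1378, 0.2203] d [5.0, 3.03, 3.14] w [2.27, -2.86, 9.97] q [0.36, 0.6, 1.27, -0.4, 1.67, 2.37] F [-0.6, 0.7, -0.6] op 0.409 ff 0.0
[ 0.65235438 -0.00819726  0.094     ]
```

View pics/p4.png

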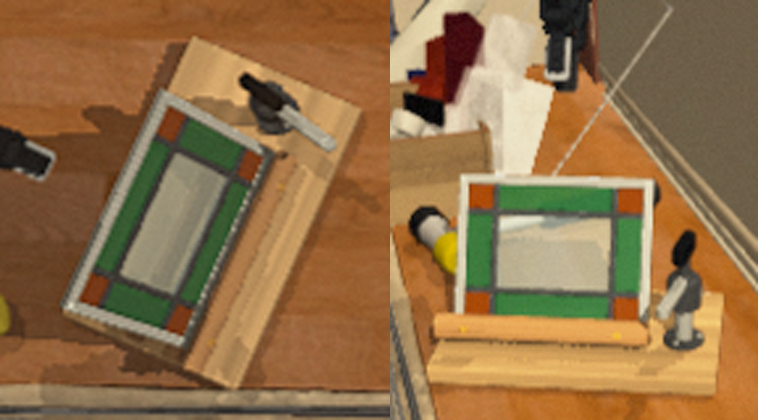

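Panel seated as before with the bare face out, at (555,250) in side view; keeper still open. Moving to above the wing.

Call:
send_rows --rows '[[[0, 0, -0.5], [0.8, 0, 0], 35], [[0, 0, 0], [0.8, 0, 0], 35], [[0, 0, 0], [0.8, 0, 0], 35], [[0, 0, 0], [0.8, 0, 0], 35], [[0.3, 0, 0], [0, 0, -0.7], 35], [[0, 0, 0], [0, 0, -0.9], 35], [[0, 0, 0], [0, 0, -0.9], 35], [[0, 0, 0], [0, 0, -0.9], 35], [[0, 0, 0], [0, 0, -0.9], 35], [[0, 0, 0], [0, 0, -0.9], 35], [[0, 0, 0], [0, 0, -0.9], 35], [[0, 0, 0], [0, 0, -0.9], 35]]'

```text
time: 18.0
position: [0.5859, 0.1396, 0.2288]
eef_rot: [[0.677, 0.736, -0.002], [0.736, -0.677, -0.001], [-0.002, -0.001, -1.0]]
force: [-0.1, 0.4, 0.9]
opening: 0.41
finger_force: 0.0
```

```bash
cat >> h.py <<'E'
W=T(P,np.array([-.011,-.128,.094]))
def RK(q): # tool down, closing across the wing at keeper angle q
    a=P[2]+np.radians(167.3)-np.pi*1.5-q; y=np.array([np.cos(a),np.sin(a),0]); z=np.array([0,0,-1.]); return np.c_[np.cross(y,z),y,z]
E
python3 - <<'E'
from h import *
need(W+[0,0,.09],RK(0))
E
```

```text
t 18.0 pos [0.5859, 0.1396, 0.2288] d [-2.55, 5.96, 1.79] w [-0.0, 0.01, -0.7] q [0.12, 0.37, 1.51, -0.0, 1.27, 0.86] F [-0.1, 0.4, 0.9] op 0.41 ff 0.0
```

Call:
send_rows --rows '[[[-0.4, 0.8, 0], [0, 0, 0], 35], [[-0.4, 0.9, 0], [0, 0, 0], 35], [[-0.4, 0.9, 0], [0, 0, 0], 35], [[-0.4, 0.9, 0], [0, 0, 0], 35], [[-0.4, 0.9, 0.4], [0, 0, 0], 35], [[-0.4, 0.9, 0.6], [0, 0, 0], 35], [[-0.15, 0.66, 0.8], [0, 0, 0], 35], [[0, 0, 0], [0, 0, -0.7], 35], [[0, 0, 0], [0, 0, 0], 35], [[0, 0, 0], [0, 0, 0], 35]]'

```text
time: 19.25
position: [0.6527, -0.0077, 0.1844]
eef_rot: [[0.587, 0.809, 0.0], [0.809, -0.587, -0.0], [-0.0, 0.0, -1.0]]
force: [0.3, -0.3, -0.3]
opening: 0.41
finger_force: 0.0
```

Run:
```python
from h import *
import cv2
need(W,RK(0))
a=cv2.imread("pics/top0.png"); b=arm.camera("side")[:,:,::-1]
o=[]
for n,im,(x0,y0,w,h) in(("top",a,(180,130,65,70)),("side",b,(250,90,65,70))):
    c=cv2.resize(np.ascontiguousarray(im[y0:y0+h,x0:x0+w]),None,fx=6,fy=6,interpolation=2)
    M=RK(0)
    for X,col in((W+[0,0,.029]-M[:,0]*.02,(0,0,255)),(W+[0,0,.029]+M[:,0]*.02,(0,0,255)),(W+[0,0,.009],(255,0,0)),(np.array([0,0,-.006])+W+M[:,0]*.062,(0,255,255)),(W+[0,0,-.006]-M[:,0]*.062,(0,255,0))):
        cv2.circle(c,tuple(int(v) for v in (proj(n,X)+.5-[x0,y0])*6),3,col,-1)
    o.append(c)
cv2.imwrite("pics/p5.png",np.hstack(o))
```

```text
t 19.25 pos [0.6527, -0.0077, 0.1844] d [-0.02, 0.0, 3.62] w [0.0, 0.0, -0.04] q [-0.12, 0.47, 1.44, -0.0, 1.22, 0.51] F [0.3, -0.3, -0.3] op 0.41 ff 0.0
```

View pics/p5.png

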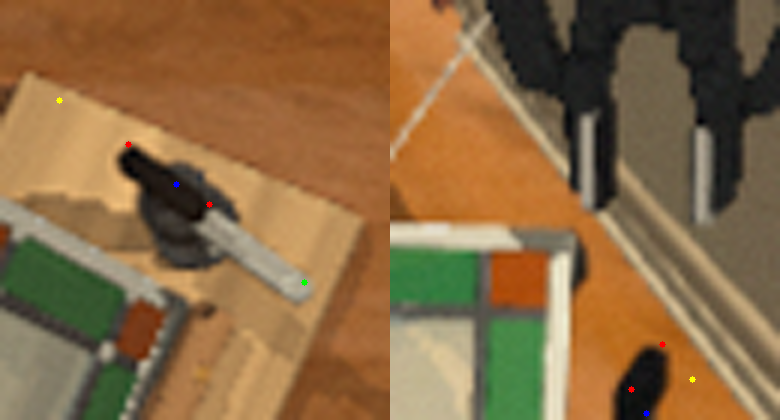

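Predicted bar ends (red) sit about 1 px from the black bar in both views; fingers straddle it. Descending.

Call:
send_rows --rows '[[[0, 0, 0.4], [0, 0, 0], 35], [[0, 0, 0.6], [0, 0, 0], 35], [[0, 0, 0.6], [0, 0, 0], 35], [[0, 0, 0.6], [0, 0, 0], 35], [[0, 0, 0.6], [0, 0, 0], 35], [[0, 0, 0.5], [0, 0, 0], 35], [[0, 0, 0.3], [0, 0, 0], 35], [[0, 0, 0], [0, 0, 0], 22], [[0, 0, 0], [0, 0, 0], 22], [[0, 0, 0], [0, 0, 0], 19], [[0, 0, 0], [0, 0, 0], 19]]'

```text
time: 20.68
position: [0.6528, -0.0077, 0.0954]
eef_rot: [[0.586, 0.81, 0.001], [0.81, -0.586, -0.0], [0.0, 0.001, -1.0]]
force: [-0.9, 0.8, 0.1]
opening: 0.225
finger_force: 0.7
```

Call:
send_rows --rows '[[[0, 0, 0], [0, 0, 0], 17], [[0, 0, 0], [0, 0, 0], 15.5], [[0, 0, 0], [0, 0, 0], 15.5]]'

```text
time: 21.05
position: [0.6517, -0.0072, 0.0949]
eef_rot: [[0.586, 0.81, -0.001], [0.81, -0.586, 0.001], [-0.0, -0.001, -1.0]]
force: [-3.3, 4.0, 3.1]
opening: 0.185
finger_force: 2.6
```

Call:
send_rows --rows '[[[0, 0, 0], [0, 0, 0], 13.5], [[0, 0, 0], [0, 0, 0], 13.5]]'

```text
time: 21.3
position: [0.6511, -0.0068, 0.0947]
eef_rot: [[0.586, 0.81, -0.002], [0.81, -0.586, 0.001], [-0.0, -0.003, -1.0]]
force: [-5.1, 5.2, 2.7]
opening: 0.156
finger_force: 3.3
```

Run:
```python
from h import *
need(W,RK(0)); s=arm.get_state(); print(np.array(s['eef_rot']).T@s['force'])
```

```text
t 21.3 pos [0.6511, -0.0068, 0.0947] d [-0.02, 0.07, 0.03] w [-0.02, 0.0, -0.03] q [-0.12, 0.57, 1.53, 0.0, 1.05, 0.51] F [-5.1, 5.2, 2.7] op 0.156 ff 3.3
[ 1.24625183 -7.22214971 -2.63950225]
```

Call:
send_rows --rows '[[[-0.03, -0.14, 0], [0, 0, 0], 15], [[0, 0, 0], [0, 0, 0], 14], [[0, 0, 0], [0, 0, 0], 14]]'

```text
time: 21.68
position: [0.6501, -0.0068, 0.0952]
eef_rot: [[0.586, 0.81, 0.002], [0.81, -0.586, -0.001], [0.0, 0.002, -1.0]]
force: [0.1, 0.1, -0.2]
opening: 0.165
finger_force: 0.0
```

Run:
```python
from h import *
need(W,RK(0)); s=arm.get_state(); print(np.array(s['eef_rot']).T@s['force'])
```

```text
t 21.68 pos [0.6501, -0.0068, 0.0952] d [0.01, 0.11, 0.05] w [0.01, -0.0, -0.03] q [-0.12, 0.56, 1.53, -0.0, 1.04, 0.51] F [0.1, 0.1, -0.2] op 0.165 ff 0.0
[0.17923983 0.03912943 0.20447797]
```

Call:
send_rows --rows '[[[0, 0, 0], [0, 0, 0], 0], [[0, 0, 0], [0, 0, 0], 0], [[0, 0, 0], [0, 0, 0], 0], [[0, 0, 0.1], [0, 0, 0], 0], [[0, 0, 0.1], [0, 0, 0], 0], [[0, 0, 0.08], [0, 0, 0], 0], [[0, 0, 0], [0, 0, 0], 0], [[0, 0, 0], [0, 0, 0], 0]]' --newtons 60

```text
time: 22.68
position: [0.6496, -0.0065, 0.0883]
eef_rot: [[0.586, 0.81, 0.001], [0.81, -0.586, -0.0], [0.0, 0.001, -1.0]]
force: [-2.3, 1.1, 6.2]
opening: 0.126
finger_force: 60.3
```

Call:
send_rows --rows '[[[0, 0, 0.05], [0, 0, 0], 0], [[0, 0, 0.03], [0, 0, 0], 0], [[0, 0, 0], [0, 0, 0], 0]]'

```text
time: 23.05
position: [0.65, -0.0065, 0.0881]
eef_rot: [[0.586, 0.81, 0.002], [0.81, -0.586, -0.001], [0.001, 0.002, -1.0]]
force: [-5.9, 1.1, 18.4]
opening: 0.127
finger_force: 62.2
```

Call:
send_rows --rows '[[[0, 0, -0.02], [0, 0, 0.3], 0], [[0, 0, 0], [0, 0, 0.7], 0], [[0, 0, 0], [0, 0, 0.7], 0], [[0, 0, 0], [0, 0, 0.7], 0], [[0, 0, 0], [0, 0, 0.7], 0], [[0, 0, 0], [0, 0, 0.7], 0]]'

```text
time: 23.8
position: [0.6498, -0.0065, 0.0881]
eef_rot: [[0.962, 0.274, 0.002], [0.274, -0.962, -0.001], [0.001, 0.001, -1.0]]
force: [-5.8, 1.4, 15.0]
opening: 0.131
finger_force: 61.7
```

Run:
```python
from h import *
need(W,RK(1.35)); s=arm.get_state(); print(np.array(s['eef_rot']).T@s['force'],s['wrist_torque'])
```

```text
t 23.8 pos [0.6498, -0.0065, 0.0881] d [0.08, 0.09, -0.23] w [0.0, -0.01, 3.88] q [-0.12, 0.57, 1.54, -0.0, 1.03, 1.18] F [-5.8, 1.4, 15.0] op 0.131 ff 61.7
[ -5.19170485  -2.95242286 -15.02631429] [0.16327537 1.00605289 0.00823071]
```

Call:
send_rows --rows '[[[0, 0, 0], [0, 0, 0.7], 0], [[0, 0, 0], [0, 0, 0.7], 0], [[0, 0, 0], [0, 0, 0.7], 0], [[0, 0, 0], [0, 0, 0.7], 0], [[0, 0, 0], [0, 0, 0.6], 0], [[0, 0, 0], [0, 0, 0.4], 0], [[0, 0, 0], [0, 0, 0], 0]]'

```text
time: 24.68
position: [0.6497, -0.0064, 0.0881]
eef_rot: [[0.928, -0.373, 0.001], [-0.373, -0.928, -0.0], [0.001, -0.0, -1.0]]
force: [-4.8, 2.2, 15.8]
opening: 0.13
finger_force: 61.7
```

Run:
```python
from h import *
need(W,RK(1.35)); s=arm.get_state(); print(np.array(s['eef_rot']).T@s['force'],s['wrist_torque'])
```

```text
t 24.68 pos [0.6497, -0.0064, 0.0881] d [0.13, 0.03, -0.23] w [-0.0, -0.01, 0.1] q [-0.12, 0.57, 1.54, -0.0, 1.03, 1.84] F [-4.8, 2.2, 15.8] op 0.13 ff 61.7
[ -5.23996903  -0.2193595  -15.81922481] [ 0.24460678  1.10392018 -0.01713037]
```

Call:
send_rows --rows '[[[0, 0, 0], [0, 0, 0.1], 0], [[0, 0, 0], [0, 0, 0.1], 0], [[0, 0, 0], [0, 0, 0.1], 0], [[0, 0, 0], [0, 0, 0], 0]]'

```text
time: 25.18
position: [0.6497, -0.0065, 0.0882]
eef_rot: [[0.908, -0.418, 0.002], [-0.418, -0.908, -0.001], [0.002, 0.0, -1.0]]
force: [-5.1, 2.3, 16.7]
opening: 0.129
finger_force: 66.2
```

Run:
```python
from h import *
need(W,RK(1.35)); s=arm.get_state(); print(np.array(s['eef_rot']).T@s['force'],s['wrist_torque'])
```

```text
t 25.18 pos [0.6497, -0.0065, 0.0882] d [0.12, 0.02, -0.23] w [0.0, -0.01, -0.18] q [-0.12, 0.57, 1.54, -0.0, 1.03, 1.89] F [-5.1, 2.3, 16.7] op 0.129 ff 66.2
[ -5.52655813   0.06624149 -16.70644979] [0.2737804  1.01001718 1.09947256]
```

At the end stop (1.1 N m). I'll ease off, rise with the spring and release.

Call:
send_rows --rows '[[[0, 0, 0], [0, 0, -0.15], 0], [[0, 0, -0.12], [0, 0, 0], 0], [[0, 0, -0.12], [0, 0, 0], 0], [[0, 0, -0.1], [0, 0, 0], 0], [[0, 0, 0], [0, 0, 0], 0], [[0, 0, 0], [0, 0, 0], 18], [[0, 0, 0], [0, 0, 0], 30], [[0, 0, 0], [0, 0, 0], 30], [[0, 0, 0], [0, 0, 0], 30]]'

```text
time: 26.3
position: [0.6496, -0.0066, 0.0949]
eef_rot: [[0.918, -0.397, 0.001], [-0.397, -0.918, -0.0], [0.001, 0.0, -1.0]]
force: [-0.3, 0.3, -0.3]
opening: 0.346
finger_force: 0.0
```

Call:
send_rows --rows '[[[0, 0, -0.4], [0, 0, 0], 30], [[0, 0, -0.7], [0, 0, 0], 30], [[0, 0, -0.8], [0, 0, 0], 30], [[0, 0, -0.9], [0, 0, 0], 30], [[0, 0, -0.9], [0, 0, 0], 30], [[0, 0, -0.9], [0, 0, 0], 30], [[0, 0.9, 0], [0, 0, 0], 30], [[0, 0.9, 0], [0, 0, 0], 30], [[0, 0.9, 0], [0, 0, 0], 30], [[0, 0.9, 0], [0, 0, 0], 30], [[0, 0.9, 0], [0, 0, 0], 30], [[0, 0, 0], [0, 0, 0], 30]]'

```text
time: 27.8
position: [0.6039, -0.1118, 0.2098]
eef_rot: [[0.917, -0.399, 0.0], [-0.399, -0.917, -0.001], [0.0, 0.0, -1.0]]
force: [0.2, 0.9, -0.0]
opening: 0.355
finger_force: 0.0
```

Run:
```python
from h import *
import cv2
need(W,RK(1.35))
a=arm.camera("top")[130:270,130:260,::-1]; b=arm.camera("side")[100:220,190:320,::-1]
im=np.hstack([cv2.resize(a,(390,420),interpolation=2),cv2.resize(b,None,fx=3,fy=3.5,interpolation=2)]); cv2.imwrite("pics/p6.png",im)
```

```text
t 27.8 pos [0.6039, -0.1118, 0.2098] d [0.12, -4.57, 4.63] w [0.0, -0.0, -0.06] q [-0.3, 0.4, 1.5, -0.0, 1.24, 1.69] F [0.2, 0.9, -0.0] op 0.355 ff 0.0
```

View pics/p6.png

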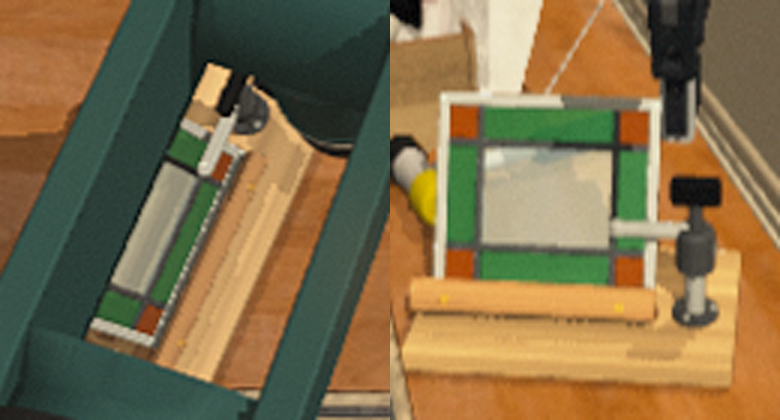

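The finger lies across the panel at (640,229) in side view, the wing is up at (695,190), the panel is square with its bare face out, and the gripper is clear.

```bash
python3 -c "
from cell import arm
print(arm.sign_off())"
```

```text
the job is handed in; nothing more can be done
None
```

The panel is turned over with its bare face out, seated on the ledge against the back rest; the keeper is shut and sprung up, the other things on the bench were not touched, and I handed the job in at about 28 s.

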